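# Pack the wood-finishing caddy

### The job

Pack the finishing kit into the caddy: stand the lidded wax tin in the wide square bay, stand the oil bottle with the flat cap in the small square bay, and lay the sanding block grit side down in the long bay, each set down (not dropped) fully to the bottom of its bay, kept upright all the way and let go. Leave the look-alikes, the empty open tin, the glue bottle with the pointed nozzle and the plain wood offcut, standing where they are.

Things in the scene. Friction and masses are not known exactly. Their poses are not given: they have to be found in the camera images.
- caddy: Fixed low plywood tray, 296 mm (x) by 132 mm (y), rim 22 mm high, floor 8 mm thick, a small wire handle low on each end. Three pale wood bay blocks stand in it in a row along x, in any order, centres 94 mm apart, tops 32 mm above the bench. Origin: centre of its underside, on the bench; z up.
- bay_wide: Fixed pale wood block in the caddy, 92 mm (x, along the caddy) by 116 mm (y, across it), 24 mm high, with a recess, square 78 x 78 mm, 18 mm deep in its top with a thin grey liner (recess floor 6 mm above the underside). The widest recess, made for the wax tin. Origin: centre of its underside, 8 mm above the bench, below the recess centre; z up.
- bay_small: Fixed pale wood block in the caddy, 92 mm (x, along the caddy) by 116 mm (y, across it), 24 mm high, with a recess, square 60 x 60 mm, 18 mm deep in its top with a thin grey liner (recess floor 6 mm above the underside). The smallest recess, made for the oil bottle. Origin: centre of its underside, 8 mm above the bench, below the recess centre; z up.
- bay_slot: Fixed pale wood block in the caddy, 92 mm (x, along the caddy) by 116 mm (y, across it), 24 mm high, with a recess, oblong 58 mm (x) by 102 mm (y), 18 mm deep in its top with a thin grey liner (recess floor 6 mm above the underside). The long recess, for the sanding block, lying along y. Origin: centre of its underside, 8 mm above the bench, below the recess centre; z up.
- wax_tin: Full, closed round wax tin standing upright: 60 mm diameter, 56 mm high, bare steel with a dark brown band, flat steel lid sunk 3 mm inside the rim. 0.17 to 0.34 kg. Origin: centre of its underside; z up.
- oil_bottle: Black plastic oil bottle with a pale label, standing upright: body 46 mm diameter and straight up to 76 mm height, then a shoulder and a flat-topped white screw cap (28 mm diameter); 110 mm high in all. 0.11 to 0.22 kg. Origin: centre of its underside; z up.
- sanding_block: Hand sanding block lying on its grit face: cork body 86 mm (its x) by 42 mm (its y) by 24 mm high, with a wooden grip ridge on top, 70 mm long (x), 22 mm wide (y) and 22 mm tall, so 46 mm high in all. Pick it up by the ridge. 0.09 to 0.18 kg. Origin: centre of its underside; z up.
- open_tin: Look-alike, stays where it is: an empty tin of the same size and band as the wax tin (60 mm diameter, 56 mm high) but without a lid, so open and hollow from above. Origin: centre of its underside.
- glue_bottle: Look-alike, stays where it is: a black bottle with the same body as the oil bottle (46 mm diameter) but a long pointed white nozzle in place of the flat cap; 138 mm high in all. Origin: centre of its underside.
- offcut: Look-alike, stays where it is: a plain square-edged pine offcut 98 mm (its x) by 42 mm (its y) by 46 mm high, without a ridge. Origin: centre of its underside.
Things that resemble listed ones, but are neither listed nor needed, are in the scene too. What is shaped like the sanding_block but blue is not meant.

How it is judged:
At the end, for the whole second after the job is handed in: Wax tin in bay_wide, oil bottle in bay_small, sanding block in bay_slot: each within 13 mm of bay centre, less than 4 mm above the recess floor, upright within 0.1 rad, at rest, released; open tin, glue bottle and offcut upright, at rest, within 20 mm of their starts (horizontal distance between wax_tin and bay_wide below 0.013 m and z of wax_tin in the frame of bay_wide below 0.01 m and angle between each of wax_tin, oil_bottle, sanding_block, open_tin, glue_bottle, offcut's own z axis and vertical below 0.1 rad and linear speed of each of wax_tin, oil_bottle, sanding_block, open_tin, glue_bottle, offcut below 0.02 m/s and contact force between each of wax_tin, oil_bottle, sanding_block and the fingers below 0.1 N and horizontal distance between oil_bottle and bay_small below 0.013 m and z of oil_bottle in the frame of bay_small below 0.01 m and horizontal distance between sanding_block and bay_slot below 0.013 m and z of sanding_block in the frame of bay_slot below 0.01 m and distance of each of open_tin, glue_bottle, offcut from where it was at the start of the episode below 0.02 m); the robot touches nothing.
It fails at once if the open tin, the glue bottle or the offcut was shifted by more than 20 mm or knocked over (distance of any of open_tin, glue_bottle, offcut from where it was at the start of the episode above 0.02 m or angle between any of open_tin, glue_bottle, offcut's own z axis and vertical above 0.4 rad).
It fails at once if a piece of the kit was tipped over (more than 35 degrees from upright) (angle between any of wax_tin, oil_bottle, sanding_block's own z axis and vertical above 0.61 rad).
It fails at once if a piece was dropped or thrown into its bay (faster than 0.7 m/s over the bay, less than 50 mm above it) ((horizontal distance between wax_tin and bay_wide below 0.03 m and z of wax_tin in the frame of bay_wide below 0.05 m and linear speed of wax_tin above 0.7 m/s) or (horizontal distance between oil_bottle and bay_small below 0.03 m and z of oil_bottle in the frame of bay_small below 0.05 m and linear speed of oil_bottle above 0.7 m/s) or (horizontal distance between sanding_block and bay_slot below 0.03 m and z of sanding_block in the frame of bay_slot below 0.05 m and linear speed of sanding_block above 0.7 m/s)).
It also fails if it takes over 90 s, if anything falls off the work surface, if the arm or the gripper's body presses on something with over 40 N, if the wrist force passes 120 N, or if a joint passes its speed limit or range.

### The arm

A 6-joint arm with a two-finger parallel gripper is mounted at the origin on the work surface. World frame = base frame: x ahead of the robot, y to its left, z up, the work surface at z = 0. Lengths are in m, angles in rad, forces in N, time in s.
With the tool pointing down it reaches from about 0.4 to 0.825 m from the base axis. Payload 7 kg.
Tool frame: the origin (TCP) lies on the centre line of the jaws, within the pads' length; the fingertips stand 25 mm ahead of it and the grasp point (between the pads) lies 6 mm ahead of it; x points along the fingers, z is the direction in which the jaws open and shut, and the axes are right-handed (so a half turn about x gives the same grasp; the last joint's range is limited). The gripper opens to 85 mm and grips with 20 to 120 N. Pads are 22 mm wide; open, the fingers measure 114 mm over their backs; the gripper's body (76 mm by 85 mm) begins 54 mm behind the grasp point. The pads swing forward as they close: fully open they stand 13 mm farther back than shut.
Start: joints at [-0.847, 0.359, 0.012, 0, -1.224, -0.288], TCP at [0.285, -0.612, 0.256] pointing down, gripper open.
Joint ranges: [-3.07, 3.07], [-1.43, 2.12], [-1.02, 1.25], [-3.03, 1.67], [-3.05, -0], [-3.03, 3.03]. Speed limits (rad/s): [2.39, 2.39, 3.01, 3.14, 3.14, 3.14].

### API

Orientations are given as a rotation vector (axis times angle).
In Python, from plant import env gives the robot as it stands.
- The arm moves only by the tool move_arm, never from a script. Its argument "series" is a list of rows, each an object of numbers: "tx", "ty", "tz": the shift along the world's x, y, z in m; "ax", "ay", "az": the turn, a rotation vector about the world's x, y, z in rad; "fingers": the finger opening in m, from 0 to 0.0854. In form: [{"tx": .., "ty": .., "tz": .., "ax": .., "ay": .., "az": .., "fingers": ..}, ...]. A call has 1 to 20 rows; each row is the pose to reach, as a shift and turn from the pose measured when the call began; what a row does not reach only later rows make up. A row lasts 1/8 s, in which the tool goes at most 62.5 mm and 10.7 degrees, less where a joint would pass 70% of its speed; a pose out of reach is approached as far as the arm can. A call with a gripper value outside its range is refused whole. The fingers move at their own pace and stop on an object; "squeeze" is the grip in N (left out, the last holds). Time passes only in rows, so rows that repeat a pose let the fingers close. It gives the time, the measured TCP pose, the force and the opening at its end, in the units of the state.
- env.get_obs(): the state, without advancing time (a new reading comes with each control period).
- env.read_camera(name): name is "scene" or "top"; returns (picture, depth): 420x560x3 uint8, red, green, blue; 420x560 float32, m along the optical axis (not along the pixel's ray), 0 where there is no reading.
- env.camera_model(name): a dict with "fovy" (degrees; the focal length in pixels is half the picture's height over the tangent of half this angle, whatever the lens; pixels are square), "cx", "cy" (the principal point, pixels), "k1" (the pictures are not rectified: a ray, as slopes to the right and down, at radius r is drawn at 1 + k1 r^2 times it, then the intrinsics apply), "camera_from_world" (4x4, takes a point from world to camera coordinates). Camera axes: x right, y up, looking along -z (the intrinsics and any distortion apply to the point x, -y, -z); pixel columns grow to the right and rows downward; lengths in m; the calibration is good to about 2 mm. A picture is of the moment at which its call begins. camera_model takes no time and is no camera call.
- env.close_job(): hands the job in, once; it reports no verdict.
The state is a dict: "time": time; "joint_positions": joint angles; "joint_vel": joint speeds; "tau": joint torques, N m; "position": TCP position; "tool_rot": TCP orientation; "ft_force": force on the tool from outside, world axes, zero at the start; "wrist_torque": the same for the moment, N m; "finger_gap": opening from 0.0 (shut) to 1.0 (fully open).
Only numpy, scipy, OpenCV 4.12 (cv2) and the standard library are available. Lean on these libraries where they do the work, as an engineer would, in place of code of your own. Each camera call takes 0.05 s, during which the arm holds its last target. There are 200 camera calls.

## Working session

There is one attempt and no reset: what is moved stays moved. The work goes in short steps, Python scripts to look and compute and a tool call to move; the robot and the scene stay as the last step left them, time stands still between calls to the robot, and variables do not carry over. Pictures are saved under pics/ and viewed, about 12 in all and at most 16, crops included, and the job is handed in when it is done.

Besides the shell and the picture viewer there is one more tool, called after "Emit:" as a command line: name --argument value ..., lists and objects as JSON in quotes. move_arm: Moves the arm, as the interface text tells. Its arguments: {"type":"object","properties":{"series":{"type":"array","items":{"type":"object","properties":{"tx":{"type":"number"},"ty":{"type":"number"},"tz":{"type":"number"},"ax":{"type":"number"},"ay":{"type":"number"},"az":{"type":"number"},"fingers":{"type":"number"}}}},"squeeze":{"type":"number"}},"required":["series"]}

```bash
mkdir -p pics; cat > h.py <<'E'
import numpy as np, cv2
from plant import env
def snap(n):
    im,d=env.read_camera(n); return im,d,env.camera_model(n)
def rays(m,uv):
    uv=np.atleast_2d(np.asarray(uv,float)); f=210/np.tan(np.radians(m['fovy'])/2)
    K=np.array([[f,0,m['cx']],[0,f,m['cy']],[0,0,1]])
    return cv2.undistortPoints(uv.reshape(-1,1,2),K,np.array([m['k1'],0,0,0,0.]))[:,0]
def onplane(m,uv,z):
    s=rays(m,uv); T=np.linalg.inv(m['camera_from_world'])
    d=np.c_[s[:,0],-s[:,1],-np.ones(len(s))]@T[:3,:3].T; c=T[:3,3]
    return c+d*((z-c[2])/d[:,2])[:,None]
def cloud(m,D):
    v,u=np.mgrid[:D.shape[0],:D.shape[1]]; s=rays(m,np.c_[u.ravel(),v.ravel()]); T=np.linalg.inv(m['camera_from_world'])
    P=np.c_[s[:,0],-s[:,1],-np.ones(len(s))]*D.reshape(-1,1)
    return (P@T[:3,:3].T+T[:3,3]).reshape(*D.shape,3)
E
python3 - <<'E'
from h import *
for n in('top','scene'):
    im,d,m=snap(n); cv2.imwrite(f'pics/{n}0.png',im[...,::-1]); np.savez(f'{n}0.npz',im=im,d=d); print(n,{k:np.round(v,3) for k,v in m.items()})
print(env.get_obs())
E
```

```text
top {'fovy': np.float64(57.871), 'cx': np.float64(279.601), 'cy': np.float64(211.399), 'k1': np.float64(0.036), 'camera_from_world': array([[ 0.026, -0.999,  0.027, -0.074],
       [ 0.988,  0.03 ,  0.149, -0.516],
       [-0.15 ,  0.022,  0.988, -0.932],
       [ 0.   ,  0.   ,  0.   ,  1.   ]])}
scene {'fovy': np.float64(46.02), 'cx': np.float64(283.859), 'cy': np.float64(211.775), 'k1': np.float64(-0.109), 'camera_from_world': array([[ 0.716,  0.698,  0.01 , -0.327],
       [-0.595,  0.602,  0.533,  0.331],
       [ 0.366, -0.387,  0.846, -1.795],
       [ 0.   ,  0.   ,  0.   ,  1.   ]])}
{'time': 0.1, 'joint_positions': array([-8.46921631e-01,  3.59329056e-01,  1.11361652e-02, -3.20803418e-04,
       -1.22410272e+00, -2.88126344e-01]), 'joint_vel': array([ 0.00123939, -0.00200074,  0.00044615,  0.00150935,  0.00018355,
       -0.00054816]), 'tau': array([-2.52043326e-03, -5.84764194e+01,  2.94108939e+01,  6.95451468e+00,
       -3.19215615e-03, -8.97057447e-06]), 'position': array([ 0.2847358 , -0.61156013,  0.25543998]), 'tool_rot': array([-1.52101791,  0.96988315,  1.52346945]), 'ft_force': array([-0.79676783, -0.2757465 , -0.439288  ]), 'wrist_torque': array([-0.0177203 , -0.01339671, -0.02138273]), 'finger_gap': 1.0014714644441902}
```

View pics/top0.png

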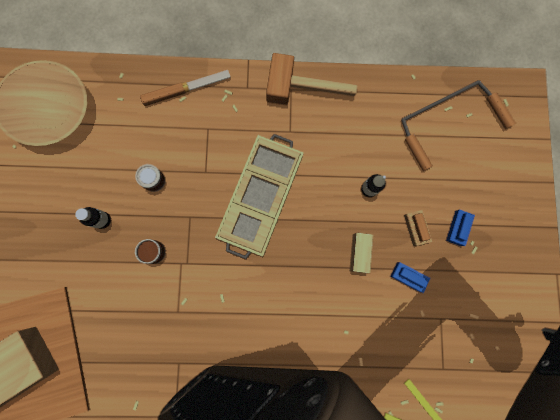

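View pics/scene0.png

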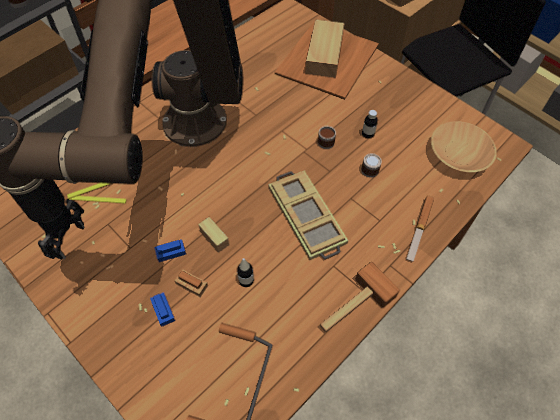

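```bash
python3 - <<'E'
from h import *
t=np.load('top0.npz'); im=t['im']; m=env.camera_model('top'); P=cloud(m,t['d']); Z=P[...,2]
s=np.load('scene0.npz'); ms=env.camera_model('scene'); Ps=cloud(ms,s['d'])
# pic crops
def c(i,u,v,r,k): return cv2.resize(i[v-r:v+r,u-r:u+r],(k,k),interpolation=cv2.INTER_CUBIC)
I=im;S=s['im']
A=np.hstack([c(I,100,215,32,260),c(I,375,187,26,260),c(I,418,229,26,260)]); B=np.hstack([c(S,370,125,26,260),c(S,245,272,26,260),c(S,192,283,26,260)])
cv2.imwrite('pics/crop0.png',np.vstack([A,B])[...,::-1])
print('bench z',np.median(Z[300:340,200:300]))
for name,(u,v,r) in dict(tinA=(149,178,22),tinB=(148,252,22),botA=(95,217,28),botB=(374,185,22),sand=(419,229,24),offc=(363,253,26),caddy=(260,195,75)).items():
    Q=P[v-r:v+r,u-r:u+r].reshape(-1,3); Q=Q[(Q[:,2]>.012)&(Q[:,2]<.2)]
    top=Q[Q[:,2]>np.percentile(Q[:,2],98)-.006]
    (cx,sz,a)=cv2.minAreaRect((top[:,:2]).astype(np.float32))
    print(name,len(Q),'zmax',np.percentile(Q[:,2],98).round(4),'top n',len(top),'rect',np.round(cx,4),np.round(sz,4),round(a,1),'zcenter',Z[v-2:v+3,u-2:u+3].mean().round(3))
E
```

```text
bench z -7.33549357905261e-05
tinA 597 zmax 0.0583 top n 383 rect [0.5959 0.2767] [0.0608 0.0579] 47.8 zcenter 0.054
tinB 608 zmax 0.0579 top n 105 rect [0.4083 0.2621] [0.0597 0.0586] 81.5 zcenter 0.044
botA 532 zmax 0.1123 top n 116 rect [0.487  0.4011] [0.0241 0.0258] 3.6 zcenter 0.081
botB 396 zmax 0.1346 top n 18 rect [ 0.5914 -0.2967] [0.0095 0.0072] 27.3 zcenter 0.091
sand 575 zmax 0.0485 top n 224 rect [ 0.4887 -0.4224] [0.0688 0.023 ] 17.1 zcenter 0.042
offc 752 zmax 0.0495 top n 586 rect [ 0.4189 -0.2698] [0.0423 0.0975] 84.7 zcenter 0.046
caddy 5531 zmax 0.0348 top n 2357 rect [ 0.565  -0.0062] [0.1162 0.2803] 70.2 zcenter 0.014
```

View pics/crop0.png

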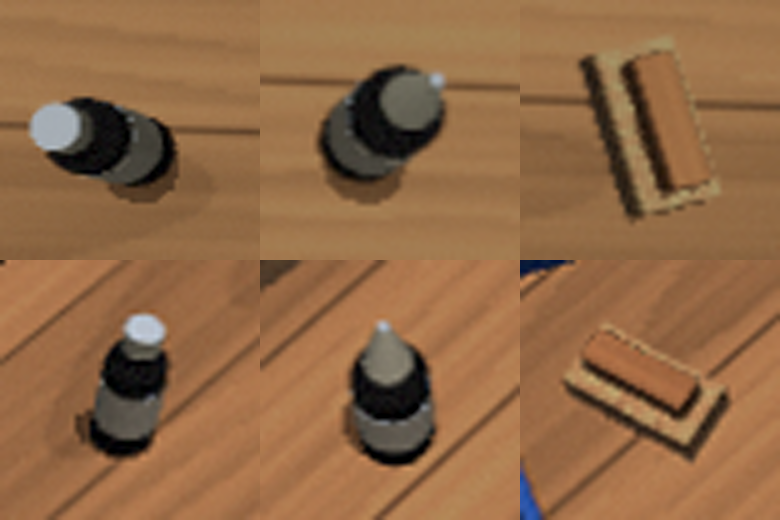

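The flat-capped oil bottle is the one at top-view px (90,217), and the glue bottle with the pointed nozzle is at (375,185). The ridged sanding block is at (419,229). The lidded tin is at (149,178): its centre reads z≈0.054, a sunk lid. Next I refine these positions and cross-check with the scene camera.

```bash
python3 - <<'E'
from h import *
from scipy.spatial.transform import Rotation as R
t=np.load('top0.npz'); m=env.camera_model('top'); s=np.load('scene0.npz'); ms=env.camera_model('scene')
o=env.get_obs(); Rm=R.from_rotvec(o['tool_rot']).as_matrix(); print(Rm.round(3)); print('jaw yaw',np.degrees(np.arctan2(Rm[1,2],Rm[0,2])))
C={'top':cloud(m,t['d']),'scene':cloud(ms,s['d'])}
g={'tinA':(.596,.277,.045,.048,.07),'tinB':(.408,.262,.045,.048,.07),'oil':(.487,.401,.03,.1,.13),'glue':(.59,-.297,.04,.12,.15),'sand':(.489,-.422,.06,.038,.06),'off':(.419,-.27,.07,.04,.06)}
for n,P in C.items():
    P=P.reshape(-1,3)
    for k,(x,y,r,z0,z1) in g.items():
        Q=P[(np.hypot(P[:,0]-x,P[:,1]-y)<r)&(P[:,2]>z0)&(P[:,2]<z1)]
        c,sz,a=cv2.minAreaRect(Q[:,:2].astype(np.float32)); ci=cv2.minEnclosingCircle(Q[:,:2].astype(np.float32))
        print(n,k,len(Q),np.round(c,4),np.round(sz,4),round(a,1),'circ',np.round(ci[0],4),round(ci[1],4),'z',np.median(Q[:,2]).round(4))
    Q=P[(np.hypot(P[:,0]-.408,P[:,1]-.262)<.015)]; print('tinB inside z',np.percentile(Q[:,2],[5,50,95]).round(3))
    Q=P[(np.hypot(P[:,0]-.565,P[:,1]+.006)<.16)&(P[:,2]>.027)&(P[:,2]<.04)]
    c,sz,a=cv2.minAreaRect(Q[:,:2].astype(np.float32)); print('caddy',np.round(c,4),np.round(sz,4),a)
    th=np.radians(a if sz[0]>sz[1] else a-90); d=np.array([np.cos(th),np.sin(th)]); e=np.array([-d[1],d[0]])
    for i in(-1,0,1):
        b=np.array(c)+.094*i*d; L=(P[:,:2]-b)@np.c_[d,e]
        q=L[(abs(L[:,0])<.043)&(abs(L[:,1])<.055)&(P[:,2]<.022)&(P[:,2]>.005)]
        print(' bay',i,b.round(4),'recess floor min/max',np.percentile(q,1,0).round(3),np.percentile(q,99,0).round(3))
E
```

```text
[[-0.001 -0.907 -0.422]
 [ 0.001 -0.422  0.907]
 [-1.     0.     0.002]]
jaw yaw 114.96027695116436
top tinA 472 [0.5958 0.2767] [0.0606 0.0583] 49.0 circ [0.5959 0.2766] 0.0312 z 0.054
top tinB 139 [0.4083 0.262 ] [0.0598 0.0586] 82.1 circ [0.408  0.2623] 0.0309 z 0.0547
top oil 131 [0.4865 0.401 ] [0.0256 0.0256] 8.0 circ [0.4871 0.402 ] 0.0142 z 0.1099
top glue 34 [ 0.5907 -0.2953] [0.0148 0.0105] 39.0 circ [ 0.5902 -0.2967] 0.0078 z 0.1292
top sand 248 [ 0.4885 -0.4218] [0.0691 0.0236] 14.8 circ [ 0.4891 -0.4236] 0.0348 z 0.0455
top off 661 [ 0.4189 -0.2697] [0.0426 0.0975] 85.1 circ [ 0.4189 -0.2695] 0.0522 z 0.0457
tinB inside z [0.041 0.044 0.047]
caddy [ 0.5639 -0.0099] [0.1239 0.2808] 70.17979431152344
 bay -1 [0.4755 0.022 ] recess floor min/max [-0.029 -0.054] [0.03  0.034]
 bay 0 [ 0.5639 -0.0099] recess floor min/max [-0.036 -0.054] [0.039 0.043]
 bay 1 [ 0.6523 -0.0418] recess floor min/max [-0.025 -0.054] [0.029 0.055]
scene tinA 210 [0.5984 0.276 ] [0.0607 0.0588] 55.1 circ [0.5983 0.2767] 0.0324 z 0.0537
scene tinB 77 [0.4098 0.2611] [0.0581 0.0618] 20.1 circ [0.4102 0.2611] 0.0323 z 0.0526
scene oil 55 [0.4897 0.4001] [0.0251 0.0384] 41.9 circ [0.4934 0.4034] 0.0194 z 0.1084
scene glue 27 [ 0.5932 -0.3023] [0.0129 0.0109] 14.4 circ [ 0.5937 -0.3012] 0.0073 z 0.1288
scene sand 188 [ 0.4904 -0.4236] [0.0708 0.0238] 15.5 circ [ 0.491  -0.4257] 0.0358 z 0.0452
scene off 391 [ 0.4194 -0.2707] [0.0437 0.1039] 83.6 circ [ 0.4185 -0.2721] 0.0547 z 0.0461
tinB inside z [0.039 0.043 0.048]
caddy [ 0.5637 -0.0097] [0.129  0.2908] 69.42745208740234
 bay -1 [0.4757 0.0233] recess floor min/max [-0.034 -0.024] [0.021 0.033]
 bay 0 [ 0.5637 -0.0097] recess floor min/max [-0.042 -0.043] [0.03  0.043]
 bay 1 [ 0.6517 -0.0427] recess floor min/max [-0.033 -0.053] [0.028 0.054]
```

The two views agree to about 2 mm. The caddy is centred at about (0.566,-0.0065) with its axis at -19.9°. The bays from near to far are small, wide, slot. I start with the sanding block.

Emit:
move_arm --series '[{"tx": 0.04,"ty": 0.037,"tz": -0.01,"az": -0.03,"fingers": 0.05},{"tx": 0.08,"ty": 0.074,"tz": -0.02,"az": -0.07,"fingers": 0.05},{"tx": 0.12,"ty": 0.11,"tz": -0.03,"az": -0.1,"fingers": 0.05},{"tx": 0.16,"ty": 0.148,"tz": -0.045,"az": -0.14,"fingers": 0.05},{"tx": 0.19,"ty": 0.175,"tz": -0.07,"az": -0.173,"fingers": 0.05},{"tx": 0.2047,"ty": 0.1889,"tz": -0.1,"az": -0.173,"fingers": 0.05},{"tx": 0.2047,"ty": 0.1889,"tz": -0.13,"az": -0.173,"fingers": 0.05},{"tx": 0.2047,"ty": 0.1889,"tz": -0.13,"az": -0.173,"fingers": 0.05},{"tx": 0.2047,"ty": 0.1889,"tz": -0.13,"az": -0.173,"fingers": 0.05}]' --squeeze 40

```text
$.series[0]: bad value
```

Emit:
move_arm --series '[{"tx": 0.04,"ty": 0.037,"tz": -0.01,"ax": 0,"ay": 0,"az": -0.03,"fingers": 0.05},{"tx": 0.08,"ty": 0.074,"tz": -0.02,"ax": 0,"ay": 0,"az": -0.07,"fingers": 0.05},{"tx": 0.12,"ty": 0.11,"tz": -0.03,"ax": 0,"ay": 0,"az": -0.1,"fingers": 0.05},{"tx": 0.16,"ty": 0.148,"tz": -0.045,"ax": 0,"ay": 0,"az": -0.14,"fingers": 0.05},{"tx": 0.19,"ty": 0.175,"tz": -0.07,"ax": 0,"ay": 0,"az": -0.173,"fingers": 0.05},{"tx": 0.2047,"ty": 0.1889,"tz": -0.1,"ax": 0,"ay": 0,"az": -0.173,"fingers": 0.05},{"tx": 0.2047,"ty": 0.1889,"tz": -0.13,"ax": 0,"ay": 0,"az": -0.173,"fingers": 0.05},{"tx": 0.2047,"ty": 0.1889,"tz": -0.13,"ax": 0,"ay": 0,"az": -0.173,"fingers": 0.05},{"tx": 0.2047,"ty": 0.1889,"tz": -0.13,"ax": 0,"ay": 0,"az": -0.173,"fingers": 0.05}]' --squeeze 40

```text
time: 1.23
position: [0.4897, -0.4232, 0.1264]
tool_rot: [-1.399, 1.073, 1.4]
ft_force: [-0.3, 0.2, 0.1]
finger_gap: 0.586
```

Emit:
move_arm --series '[{"tx": 0,"ty": 0,"tz": -0.03,"ax": 0,"ay": 0,"az": 0,"fingers": 0.05},{"tx": 0,"ty": 0,"tz": -0.055,"ax": 0,"ay": 0,"az": 0,"fingers": 0.05},{"tx": 0,"ty": 0,"tz": -0.07,"ax": 0,"ay": 0,"az": 0,"fingers": 0.05},{"tx": 0,"ty": 0,"tz": -0.076,"ax": 0,"ay": 0,"az": 0,"fingers": 0.05},{"tx": 0,"ty": 0,"tz": -0.076,"ax": 0,"ay": 0,"az": 0,"fingers": 0.05}]'

```text
time: 1.85
position: [0.49, -0.4235, 0.0509]
tool_rot: [-1.4, 1.073, 1.4]
ft_force: [-0.6, 0.0, 0.8]
finger_gap: 0.585
```

```bash
python3 - <<'E'
from h import *
im,d,m=snap('scene'); cv2.imwrite('pics/s1.png',cv2.resize(im[210:350,90:300],(800,533))[...,::-1])
E
```

```text
(no output)
```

View pics/s1.png

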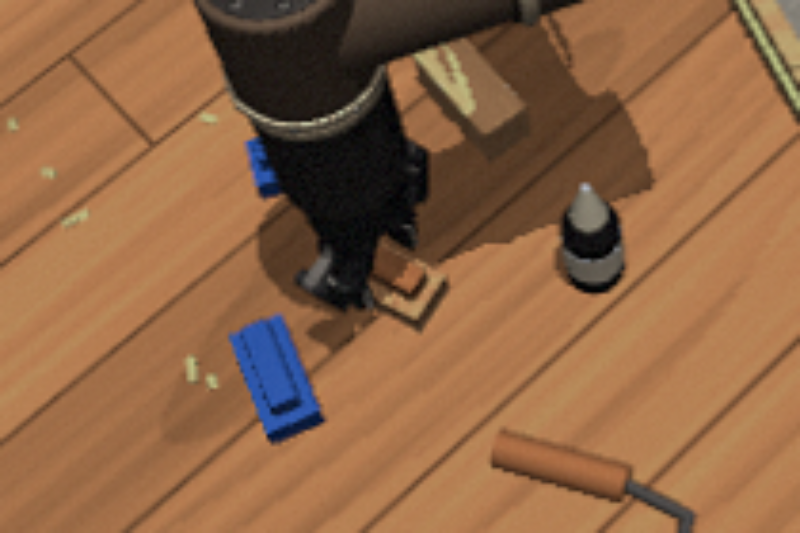

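The fingers straddle the ridge at crop px (370,280). The glue bottle and offcut are untouched, so I close and lift.

Emit:
move_arm --series '[{"tx": 0,"ty": 0,"tz": 0,"ax": 0,"ay": 0,"az": 0,"fingers": 0.02},{"tx": 0,"ty": 0,"tz": 0,"ax": 0,"ay": 0,"az": 0,"fingers": 0.015},{"tx": 0,"ty": 0,"tz": 0,"ax": 0,"ay": 0,"az": 0,"fingers": 0.01},{"tx": 0,"ty": 0,"tz": 0,"ax": 0,"ay": 0,"az": 0,"fingers": 0.01},{"tx": 0,"ty": 0,"tz": 0,"ax": 0,"ay": 0,"az": 0,"fingers": 0.01},{"tx": 0,"ty": 0,"tz": 0.01,"ax": 0,"ay": 0,"az": 0,"fingers": 0.01},{"tx": 0,"ty": 0,"tz": 0.03,"ax": 0,"ay": 0,"az": 0,"fingers": 0.01},{"tx": 0,"ty": 0,"tz": 0.07,"ax": 0,"ay": 0,"az": 0,"fingers": 0.01},{"tx": 0,"ty": 0,"tz": 0.12,"ax": 0,"ay": 0,"az": 0,"fingers": 0.01},{"tx": 0,"ty": 0,"tz": 0.165,"ax": 0,"ay": 0,"az": 0,"fingers": 0.01},{"tx": 0,"ty": 0,"tz": 0.165,"ax": 0,"ay": 0,"az": 0,"fingers": 0.01}]'

```text
time: 3.28
position: [0.4917, -0.4246, 0.2213]
tool_rot: [-1.407, 1.071, 1.393]
ft_force: [-0.4, 0.2, -2.4]
finger_gap: 0.245
```

Emit:
move_arm --series '[{"tx": 0.016,"ty": 0.039,"tz": 0,"ax": 0,"ay": 0,"az": 0.096,"fingers": 0.01},{"tx": 0.033,"ty": 0.077,"tz": 0,"ax": 0,"ay": 0,"az": 0.192,"fingers": 0.01},{"tx": 0.049,"ty": 0.116,"tz": 0,"ax": 0,"ay": 0,"az": 0.288,"fingers": 0.01},{"tx": 0.065,"ty": 0.154,"tz": 0,"ax": 0,"ay": 0,"az": 0.384,"fingers": 0.01},{"tx": 0.081,"ty": 0.193,"tz": 0,"ax": 0,"ay": 0,"az": 0.48,"fingers": 0.01},{"tx": 0.098,"ty": 0.232,"tz": 0,"ax": 0,"ay": 0,"az": 0.576,"fingers": 0.01},{"tx": 0.114,"ty": 0.27,"tz": 0,"ax": 0,"ay": 0,"az": 0.672,"fingers": 0.01},{"tx": 0.13,"ty": 0.309,"tz": 0,"ax": 0,"ay": 0,"az": 0.768,"fingers": 0.01},{"tx": 0.146,"ty": 0.347,"tz": -0.02,"ax": 0,"ay": 0,"az": 0.864,"fingers": 0.01},{"tx": 0.1627,"ty": 0.386,"tz": -0.05,"ax": 0,"ay": 0,"az": 0.96,"fingers": 0.01},{"tx": 0.1627,"ty": 0.386,"tz": -0.09,"ax": 0,"ay": 0,"az": 0.96,"fingers": 0.01},{"tx": 0.1627,"ty": 0.386,"tz": -0.1,"ax": 0,"ay": 0,"az": 0.96,"fingers": 0.01},{"tx": 0.1627,"ty": 0.386,"tz": -0.1,"ax": 0,"ay": 0,"az": 0.96,"fingers": 0.01}]'

```text
time: 4.9
position: [0.654, -0.0392, 0.1209]
tool_rot: [-2.036, 0.353, 2.025]
ft_force: [-0.0, -0.6, -0.5]
finger_gap: 0.253
```

```bash
python3 - <<'E'
from h import *
from scipy.spatial.transform import Rotation as R
o=env.get_obs(); M=R.from_rotvec(o['tool_rot']).as_matrix(); print('jaw yaw',np.degrees(np.arctan2(M[1,2],M[0,2])), 'x axis',M[:,0].round(3),o['joint_positions'].round(2))
im,d,m=snap('scene'); t,dt,mt=snap('top')
cv2.imwrite('pics/s2.png',np.hstack([cv2.resize(im[150:270,240:360],(400,400)),cv2.resize(t[130:250,200:320],(400,400))])[...,::-1])
E
```

```text
jaw yaw 160.0544096991542 x axis [ 0.006  0.003 -1.   ] [ 0.24  0.43 -0.2  -0.   -0.93 -0.58]
```

View pics/s2.png

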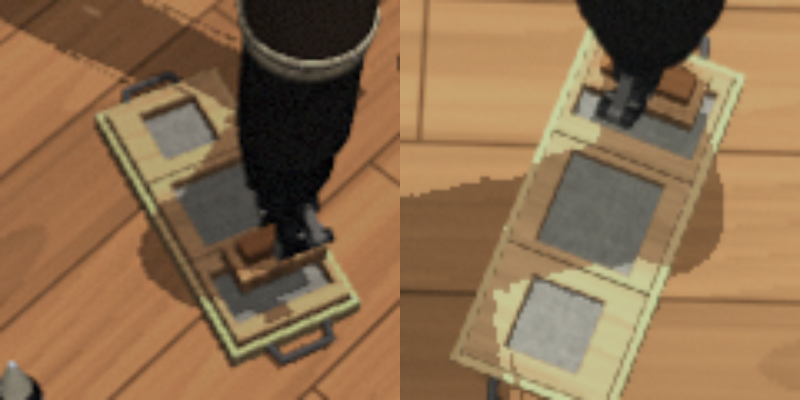

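The block hangs level above the slot bay and aligned with it. I lower it.

Emit:
move_arm --series '[{"tx": 0,"ty": 0,"tz": -0.015,"ax": 0,"ay": 0,"az": 0,"fingers": 0.01},{"tx": 0,"ty": 0,"tz": -0.028,"ax": 0,"ay": 0,"az": 0,"fingers": 0.01},{"tx": 0,"ty": 0,"tz": -0.036,"ax": 0,"ay": 0,"az": 0,"fingers": 0.01},{"tx": 0,"ty": 0,"tz": -0.044,"ax": 0,"ay": 0,"az": 0,"fingers": 0.01},{"tx": 0,"ty": 0,"tz": -0.05,"ax": 0,"ay": 0,"az": 0,"fingers": 0.01},{"tx": 0,"ty": 0,"tz": -0.053,"ax": 0,"ay": 0,"az": 0,"fingers": 0.01},{"tx": 0,"ty": 0,"tz": -0.055,"ax": 0,"ay": 0,"az": 0,"fingers": 0.01},{"tx": 0,"ty": 0,"tz": -0.055,"ax": 0,"ay": 0,"az": 0,"fingers": 0.01}]'

```text
time: 6.0
position: [0.6552, -0.0391, 0.0679]
tool_rot: [-2.039, 0.351, 2.021]
ft_force: [-0.1, -0.8, -0.4]
finger_gap: 0.25
```

Emit:
move_arm --series '[{"tx": 0,"ty": 0,"tz": -0.002,"ax": 0,"ay": 0,"az": 0,"fingers": 0.01},{"tx": 0,"ty": 0,"tz": -0.004,"ax": 0,"ay": 0,"az": 0,"fingers": 0.01},{"tx": 0,"ty": 0,"tz": -0.004,"ax": 0,"ay": 0,"az": 0,"fingers": 0.01},{"tx": 0,"ty": 0,"tz": -0.004,"ax": 0,"ay": 0,"az": 0,"fingers": 0.01}]'

```text
time: 6.5
position: [0.6557, -0.039, 0.0663]
tool_rot: [-2.041, 0.35, 2.02]
ft_force: [-5.1, 2.0, 15.2]
finger_gap: 0.246
```

The 15 N contact came at the expected floor height, so I release and rise.

Emit:
move_arm --series '[{"tx": 0,"ty": 0,"tz": 0,"ax": 0,"ay": 0,"az": 0,"fingers": 0.03},{"tx": 0,"ty": 0,"tz": 0,"ax": 0,"ay": 0,"az": 0,"fingers": 0.042},{"tx": 0,"ty": 0,"tz": 0.0,"ax": 0,"ay": 0,"az": 0,"fingers": 0.042},{"tx": 0,"ty": 0,"tz": 0.02,"ax": 0,"ay": 0,"az": 0,"fingers": 0.042},{"tx": 0,"ty": 0,"tz": 0.06,"ax": 0,"ay": 0,"az": 0,"fingers": 0.042},{"tx": -0.002,"ty": 0.03,"tz": 0.1,"ax": 0,"ay": 0,"az": 0.15,"fingers": 0.085},{"tx": -0.008,"ty": 0.07,"tz": 0.13,"ax": 0,"ay": 0,"az": 0.3,"fingers": 0.085},{"tx": -0.015,"ty": 0.11,"tz": 0.15,"ax": 0,"ay": 0,"az": 0.45,"fingers": 0.085},{"tx": -0.022,"ty": 0.15,"tz": 0.15,"ax": 0,"ay": 0,"az": 0.6,"fingers": 0.085},{"tx": -0.029,"ty": 0.19,"tz": 0.15,"ax": 0,"ay": 0,"az": 0.75,"fingers": 0.085},{"tx": -0.036,"ty": 0.23,"tz": 0.15,"ax": 0,"ay": 0,"az": 0.9,"fingers": 0.085},{"tx": -0.044,"ty": 0.27,"tz": 0.15,"ax": 0,"ay": 0,"az": 1.05,"fingers": 0.085},{"tx": -0.052,"ty": 0.295,"tz": 0.13,"ax": 0,"ay": 0,"az": 1.2,"fingers": 0.085},{"tx": -0.0587,"ty": 0.3154,"tz": 0.1,"ax": 0,"ay": 0,"az": 1.35,"fingers": 0.085},{"tx": -0.0587,"ty": 0.3154,"tz": 0.08,"ax": 0,"ay": 0,"az": 1.5,"fingers": 0.085},{"tx": -0.0587,"ty": 0.3154,"tz": 0.06,"ax": 0,"ay": 0,"az": 1.57,"fingers": 0.085},{"tx": -0.0587,"ty": 0.3154,"tz": 0.06,"ax": 0,"ay": 0,"az": 1.57,"fingers": 0.085}]'

```text
time: 8.62
position: [0.5961, 0.2758, 0.1243]
tool_rot: [1.464, 1.036, -1.464]
ft_force: [1.3, 0.2, -0.6]
finger_gap: 0.997
```

```bash
python3 - <<'E'
from h import *
from scipy.spatial.transform import Rotation as R
o=env.get_obs(); M=R.from_rotvec(o['tool_rot']).as_matrix(); print('jaw yaw',np.degrees(np.arctan2(M[1,2],M[0,2])), 'x axis',M[:,0].round(3),o['joint_positions'].round(2))
im,d,m=snap('scene'); t,dt,mt=snap('top')
cv2.imwrite('pics/s3.png',np.hstack([cv2.resize(im[110:270,270:430],(400,400)),cv2.resize(t[110:270,140:300],(400,400))])[...,::-1])
for n,P in(('top',cloud(mt,dt)),('scene',cloud(m,d))):
    P=P.reshape(-1,3); Q=P[(np.hypot(P[:,0]-.654,P[:,1]+.038)<.05)&(P[:,2]>.045)&(P[:,2]<.08)]
    print(n,len(Q),cv2.minAreaRect(Q[:,:2].astype(np.float32)),'top z',np.percentile(Q[:,2],[10,50,90]).round(4))
E
```

```text
jaw yaw -109.9867038980872 x axis [-0.007  0.009 -1.   ] [ 0.72  0.43 -0.19 -0.01 -0.95  0.51]
top 258 ((0.6549715995788574, -0.03998860716819763), (0.0699213445186615, 0.02309485897421837), 69.23482513427734) top z [0.054  0.0593 0.0618]
scene 194 ((0.6565393209457397, -0.04335864633321762), (0.07100729644298553, 0.028168780729174614), 68.75570678710938) top z [0.05   0.0584 0.0631]
```

View pics/s3.png

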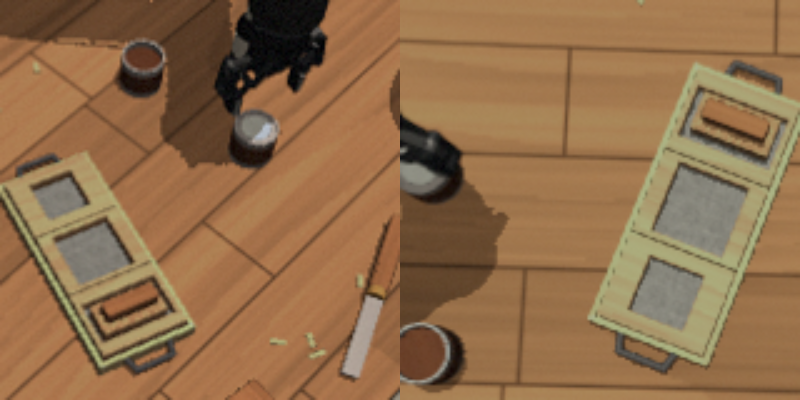

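The sanding block sits in the slot, with its top at about 0.060 and its centre within 3 mm. The open jaws are over the lidded tin, so I grasp it.

Emit:
move_arm --series '[{"tx": 0.001,"ty": 0.001,"tz": -0.025,"ax": 0,"ay": 0,"az": 0,"fingers": 0.085},{"tx": 0.001,"ty": 0.001,"tz": -0.05,"ax": 0,"ay": 0,"az": 0,"fingers": 0.085},{"tx": 0.001,"ty": 0.001,"tz": -0.07,"ax": 0,"ay": 0,"az": 0,"fingers": 0.085},{"tx": 0.001,"ty": 0.001,"tz": -0.079,"ax": 0,"ay": 0,"az": 0,"fingers": 0.085},{"tx": 0.001,"ty": 0.001,"tz": -0.079,"ax": 0,"ay": 0,"az": 0,"fingers": 0.085},{"tx": 0.001,"ty": 0.001,"tz": -0.079,"ax": 0,"ay": 0,"az": 0,"fingers": 0.065},{"tx": 0.001,"ty": 0.001,"tz": -0.079,"ax": 0,"ay": 0,"az": 0,"fingers": 0.055},{"tx": 0.001,"ty": 0.001,"tz": -0.079,"ax": 0,"ay": 0,"az": 0,"fingers": 0.045},{"tx": 0.001,"ty": 0.001,"tz": -0.079,"ax": 0,"ay": 0,"az": 0,"fingers": 0.045},{"tx": 0.001,"ty": 0.001,"tz": -0.079,"ax": 0,"ay": 0,"az": 0,"fingers": 0.045}]'

```text
time: 9.98
position: [0.5989, 0.2776, 0.0491]
tool_rot: [1.469, 1.035, -1.46]
ft_force: [-1.7, -0.6, 6.2]
finger_gap: 0.688
```

Emit:
move_arm --series '[{"tx": 0,"ty": 0,"tz": 0.01,"ax": 0,"ay": 0,"az": 0,"fingers": 0.045},{"tx": 0,"ty": 0,"tz": 0.03,"ax": 0,"ay": 0,"az": 0,"fingers": 0.045},{"tx": 0,"ty": 0,"tz": 0.06,"ax": 0,"ay": 0,"az": 0,"fingers": 0.045},{"tx": 0,"ty": 0,"tz": 0.09,"ax": 0,"ay": 0,"az": 0,"fingers": 0.045},{"tx": 0,"ty": 0,"tz": 0.09,"ax": 0,"ay": 0,"az": 0,"fingers": 0.045},{"tx": -0.003,"ty": -0.028,"tz": 0.09,"ax": 0,"ay": 0,"az": 0,"fingers": 0.045},{"tx": -0.006,"ty": -0.057,"tz": 0.09,"ax": 0,"ay": 0,"az": 0,"fingers": 0.045},{"tx": -0.01,"ty": -0.085,"tz": 0.09,"ax": 0,"ay": 0,"az": 0,"fingers": 0.045},{"tx": -0.013,"ty": -0.114,"tz": 0.09,"ax": 0,"ay": 0,"az": 0,"fingers": 0.045},{"tx": -0.016,"ty": -0.142,"tz": 0.09,"ax": 0,"ay": 0,"az": 0,"fingers": 0.045},{"tx": -0.02,"ty": -0.17,"tz": 0.09,"ax": 0,"ay": 0,"az": 0,"fingers": 0.045},{"tx": -0.023,"ty": -0.199,"tz": 0.09,"ax": 0,"ay": 0,"az": 0,"fingers": 0.045},{"tx": -0.026,"ty": -0.227,"tz": 0.09,"ax": 0,"ay": 0,"az": 0,"fingers": 0.045},{"tx": -0.029,"ty": -0.255,"tz": 0.08,"ax": 0,"ay": 0,"az": 0,"fingers": 0.045},{"tx": -0.0329,"ty": -0.284,"tz": 0.06,"ax": 0,"ay": 0,"az": 0,"fingers": 0.045},{"tx": -0.0329,"ty": -0.284,"tz": 0.05,"ax": 0,"ay": 0,"az": 0,"fingers": 0.045},{"tx": -0.0329,"ty": -0.284,"tz": 0.05,"ax": 0,"ay": 0,"az": 0,"fingers": 0.045}]'

```text
time: 12.1
position: [0.5653, -0.0074, 0.0985]
tool_rot: [1.468, 1.034, -1.462]
ft_force: [1.4, -0.1, -2.2]
finger_gap: 0.691
```

```bash
python3 - <<'E'
from h import *
from scipy.spatial.transform import Rotation as R
o=env.get_obs(); M=R.from_rotvec(o['tool_rot']).as_matrix(); print('jaw yaw',np.degrees(np.arctan2(M[1,2],M[0,2])), 'x axis',M[:,0].round(3),o['joint_positions'].round(2))
im,d,m=snap('scene'); t,dt,mt=snap('top')
cv2.imwrite('pics/s4.png',np.hstack([cv2.resize(im[150:270,240:360],(400,400)),cv2.resize(t[130:250,200:320],(400,400))])[...,::-1])
E
```

```text
jaw yaw -110.09653638713533 x axis [-0.004  0.011 -1.   ] [ 0.33  0.34 -0.42 -0.02 -0.82  0.91]
```

View pics/s4.png

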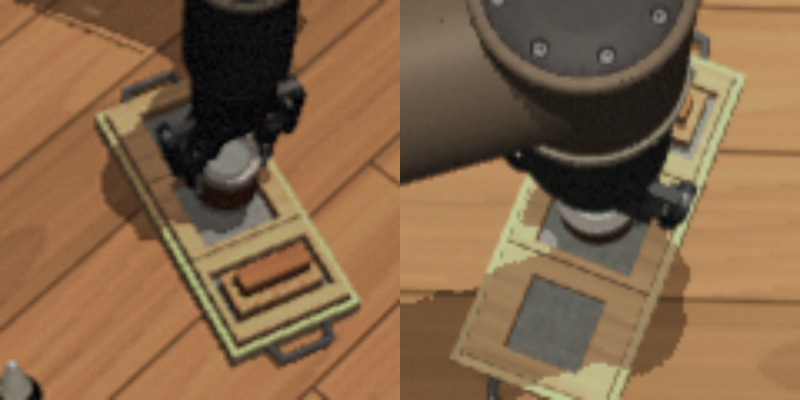

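The tin is held upright above the wide bay. I lower it 35 mm.

Emit:
move_arm --series '[{"tx": 0,"ty": 0,"tz": -0.01,"ax": 0,"ay": 0,"az": 0,"fingers": 0.045},{"tx": 0,"ty": 0,"tz": -0.018,"ax": 0,"ay": 0,"az": 0,"fingers": 0.045},{"tx": 0,"ty": 0,"tz": -0.025,"ax": 0,"ay": 0,"az": 0,"fingers": 0.045},{"tx": 0,"ty": 0,"tz": -0.03,"ax": 0,"ay": 0,"az": 0,"fingers": 0.045},{"tx": 0,"ty": 0,"tz": -0.033,"ax": 0,"ay": 0,"az": 0,"fingers": 0.045},{"tx": 0,"ty": 0,"tz": -0.035,"ax": 0,"ay": 0,"az": 0,"fingers": 0.045},{"tx": 0,"ty": 0,"tz": -0.036,"ax": 0,"ay": 0,"az": 0,"fingers": 0.045},{"tx": 0,"ty": 0,"tz": -0.036,"ax": 0,"ay": 0,"az": 0,"fingers": 0.045}]'

```text
time: 13.2
position: [0.5664, -0.0063, 0.0637]
tool_rot: [1.469, 1.034, -1.459]
ft_force: [0.3, -0.5, -2.6]
finger_gap: 0.687
```

Emit:
move_arm --series '[{"tx": 0,"ty": 0,"tz": -0.002,"ax": 0,"ay": 0,"az": 0,"fingers": 0.045},{"tx": 0,"ty": 0,"tz": -0.004,"ax": 0,"ay": 0,"az": 0,"fingers": 0.045},{"tx": 0,"ty": 0,"tz": -0.004,"ax": 0,"ay": 0,"az": 0,"fingers": 0.045},{"tx": 0,"ty": 0,"tz": -0.004,"ax": 0,"ay": 0,"az": 0,"fingers": 0.045}]'

```text
time: 13.7
position: [0.5667, -0.0063, 0.063]
tool_rot: [1.469, 1.034, -1.457]
ft_force: [-10.9, 3.2, 28.9]
finger_gap: 0.692
```

Emit:
move_arm --series '[{"tx": 0,"ty": 0,"tz": 0.001,"ax": 0,"ay": 0,"az": 0,"fingers": 0.07},{"tx": 0,"ty": 0,"tz": 0.001,"ax": 0,"ay": 0,"az": 0,"fingers": 0.08},{"tx": 0,"ty": 0,"tz": 0.001,"ax": 0,"ay": 0,"az": 0,"fingers": 0.08},{"tx": 0,"ty": 0,"tz": 0.02,"ax": 0,"ay": 0,"az": 0,"fingers": 0.08},{"tx": 0,"ty": 0,"tz": 0.06,"ax": 0,"ay": 0,"az": 0,"fingers": 0.08},{"tx": 0,"ty": 0,"tz": 0.11,"ax": 0,"ay": 0,"az": 0,"fingers": 0.08},{"tx": -0.01,"ty": 0.05,"tz": 0.125,"ax": 0,"ay": 0,"az": 0,"fingers": 0.08},{"tx": -0.02,"ty": 0.1,"tz": 0.125,"ax": 0,"ay": 0,"az": 0,"fingers": 0.08},{"tx": -0.03,"ty": 0.15,"tz": 0.125,"ax": 0,"ay": 0,"az": 0,"fingers": 0.08},{"tx": -0.04,"ty": 0.2,"tz": 0.125,"ax": 0,"ay": 0,"az": 0,"fingers": 0.08},{"tx": -0.05,"ty": 0.25,"tz": 0.125,"ax": 0,"ay": 0,"az": 0,"fingers": 0.08},{"tx": -0.06,"ty": 0.3,"tz": 0.125,"ax": 0,"ay": 0,"az": 0,"fingers": 0.08},{"tx": -0.069,"ty": 0.35,"tz": 0.125,"ax": 0,"ay": 0,"az": 0,"fingers": 0.08},{"tx": -0.075,"ty": 0.385,"tz": 0.125,"ax": 0,"ay": 0,"az": 0,"fingers": 0.08},{"tx": -0.0787,"ty": 0.4068,"tz": 0.115,"ax": 0,"ay": 0,"az": 0,"fingers": 0.08},{"tx": -0.0787,"ty": 0.4068,"tz": 0.115,"ax": 0,"ay": 0,"az": 0,"fingers": 0.08},{"tx": -0.0787,"ty": 0.4068,"tz": 0.115,"ax": 0,"ay": 0,"az": 0,"fingers": 0.08}]'

```text
time: 15.82
position: [0.488, 0.3997, 0.1773]
tool_rot: [1.468, 1.033, -1.458]
ft_force: [0.4, -0.6, 0.2]
finger_gap: 0.936
```

```bash
python3 - <<'E'
from h import *
from scipy.spatial.transform import Rotation as R
o=env.get_obs(); M=R.from_rotvec(o['tool_rot']).as_matrix(); print('jaw yaw',np.degrees(np.arctan2(M[1,2],M[0,2])), 'x axis',M[:,0].round(3),o['joint_positions'].round(2))
im,d,m=snap('scene'); t,dt,mt=snap('top')
cv2.imwrite('pics/s5.png',np.hstack([cv2.resize(im[80:260,250:430],(400,400)),cv2.resize(t[120:280,160:320],(400,400))])[...,::-1])
for n,P in(('top',cloud(mt,dt)),('scene',cloud(m,d))):
    P=P.reshape(-1,3); Q=P[(np.hypot(P[:,0]-.566,P[:,1]+.0065)<.045)&(P[:,2]>.055)&(P[:,2]<.09)]
    print(n,len(Q),cv2.minAreaRect(Q[:,:2].astype(np.float32)),'top z',np.percentile(Q[:,2],[10,50,90]).round(4))
E
```

```text
jaw yaw -109.97033053837188 x axis [-0.    0.01 -1.  ] [ 0.99  0.34 -0.2  -0.01 -1.02  0.23]
top 463 ((0.5645192861557007, -0.004164637997746468), (0.058582160621881485, 0.0579834058880806), 1.7619998455047607) top z [0.0653 0.0678 0.0708]
scene 300 ((0.5656595230102539, -0.007301349192857742), (0.061625901609659195, 0.05954250320792198), 67.1572265625) top z [0.0616 0.0679 0.0726]
```

View pics/s5.png

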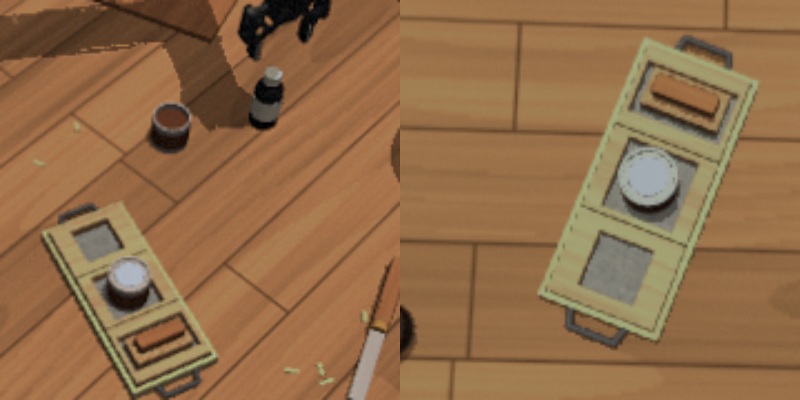

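The tin is in the wide bay, with its lid at 0.068 as it should be and its centre within 3 mm. Next I descend on the oil bottle.

Emit:
move_arm --series '[{"tx": 0,"ty": 0.0005,"tz": -0.025,"ax": 0,"ay": 0,"az": 0,"fingers": 0.08},{"tx": 0,"ty": 0.0005,"tz": -0.05,"ax": 0,"ay": 0,"az": 0,"fingers": 0.08},{"tx": 0,"ty": 0.0005,"tz": -0.075,"ax": 0,"ay": 0,"az": 0,"fingers": 0.08},{"tx": 0,"ty": 0.0005,"tz": -0.095,"ax": 0,"ay": 0,"az": 0,"fingers": 0.08},{"tx": 0,"ty": 0.0005,"tz": -0.107,"ax": 0,"ay": 0,"az": 0,"fingers": 0.08},{"tx": 0,"ty": 0.0005,"tz": -0.107,"ax": 0,"ay": 0,"az": 0,"fingers": 0.08},{"tx": 0,"ty": 0.0005,"tz": -0.107,"ax": 0,"ay": 0,"az": 0,"fingers": 0.06},{"tx": 0,"ty": 0.0005,"tz": -0.107,"ax": 0,"ay": 0,"az": 0,"fingers": 0.045},{"tx": 0,"ty": 0.0005,"tz": -0.107,"ax": 0,"ay": 0,"az": 0,"fingers": 0.035},{"tx": 0,"ty": 0.0005,"tz": -0.107,"ax": 0,"ay": 0,"az": 0,"fingers": 0.03},{"tx": 0,"ty": 0.0005,"tz": -0.107,"ax": 0,"ay": 0,"az": 0,"fingers": 0.03}]'

```text
time: 17.3
position: [0.4888, 0.4005, 0.0723]
tool_rot: [1.471, 1.034, -1.456]
ft_force: [-0.7, -0.4, 5.7]
finger_gap: 0.523
```

Emit:
move_arm --series '[{"tx": 0,"ty": 0,"tz": 0.01,"ax": 0,"ay": 0,"az": 0,"fingers": 0.03},{"tx": 0,"ty": 0,"tz": 0.03,"ax": 0,"ay": 0,"az": 0,"fingers": 0.03},{"tx": 0,"ty": 0,"tz": 0.06,"ax": 0,"ay": 0,"az": 0,"fingers": 0.03},{"tx": 0,"ty": 0,"tz": 0.09,"ax": 0,"ay": 0,"az": 0,"fingers": 0.03},{"tx": 0,"ty": 0,"tz": 0.1,"ax": 0,"ay": 0,"az": 0,"fingers": 0.03},{"tx": -0.001,"ty": -0.03,"tz": 0.1,"ax": 0,"ay": 0,"az": 0,"fingers": 0.03},{"tx": -0.002,"ty": -0.065,"tz": 0.1,"ax": 0,"ay": 0,"az": 0,"fingers": 0.03},{"tx": -0.003,"ty": -0.1,"tz": 0.1,"ax": 0,"ay": 0,"az": 0,"fingers": 0.03},{"tx": -0.004,"ty": -0.135,"tz": 0.1,"ax": 0,"ay": 0,"az": 0,"fingers": 0.03},{"tx": -0.005,"ty": -0.17,"tz": 0.1,"ax": 0,"ay": 0,"az": 0,"fingers": 0.03},{"tx": -0.006,"ty": -0.205,"tz": 0.1,"ax": 0,"ay": 0,"az": 0,"fingers": 0.03},{"tx": -0.007,"ty": -0.24,"tz": 0.1,"ax": 0,"ay": 0,"az": 0,"fingers": 0.03},{"tx": -0.008,"ty": -0.275,"tz": 0.1,"ax": 0,"ay": 0,"az": 0,"fingers": 0.03},{"tx": -0.009,"ty": -0.31,"tz": 0.1,"ax": 0,"ay": 0,"az": 0,"fingers": 0.03},{"tx": -0.01,"ty": -0.345,"tz": 0.09,"ax": 0,"ay": 0,"az": 0,"fingers": 0.03},{"tx": -0.011,"ty": -0.375,"tz": 0.07,"ax": 0,"ay": 0,"az": 0,"fingers": 0.03},{"tx": -0.011,"ty": -0.375,"tz": 0.05,"ax": 0,"ay": 0,"az": 0,"fingers": 0.03},{"tx": -0.011,"ty": -0.375,"tz": 0.05,"ax": 0,"ay": 0,"az": 0,"fingers": 0.03}]'

```text
time: 19.55
position: [0.4764, 0.0247, 0.1208]
tool_rot: [1.469, 1.034, -1.46]
ft_force: [-0.2, 0.8, 0.2]
finger_gap: 0.524
```

```bash
python3 - <<'E'
from h import *
im,d,m=snap('scene'); t,dt,mt=snap('top')
cv2.imwrite('pics/s6.png',np.hstack([cv2.resize(im[150:270,240:360],(400,400)),cv2.resize(t[150:270,190:310],(400,400))])[...,::-1])
E
```

```text
(no output)
```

View pics/s6.png

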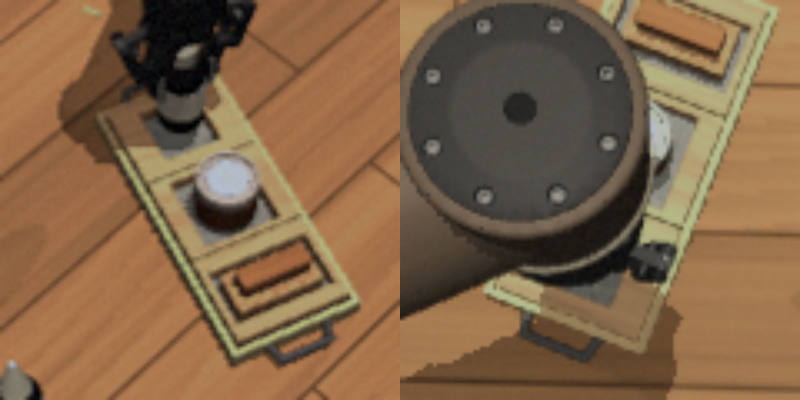

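The bottle is upright above the small bay, so I lower it.

Emit:
move_arm --series '[{"tx": 0,"ty": 0,"tz": -0.01,"ax": 0,"ay": 0,"az": 0,"fingers": 0.03},{"tx": 0,"ty": 0,"tz": -0.018,"ax": 0,"ay": 0,"az": 0,"fingers": 0.03},{"tx": 0,"ty": 0,"tz": -0.025,"ax": 0,"ay": 0,"az": 0,"fingers": 0.03},{"tx": 0,"ty": 0,"tz": -0.03,"ax": 0,"ay": 0,"az": 0,"fingers": 0.03},{"tx": 0,"ty": 0,"tz": -0.033,"ax": 0,"ay": 0,"az": 0,"fingers": 0.03},{"tx": 0,"ty": 0,"tz": -0.035,"ax": 0,"ay": 0,"az": 0,"fingers": 0.03},{"tx": 0,"ty": 0,"tz": -0.037,"ax": 0,"ay": 0,"az": 0,"fingers": 0.03},{"tx": 0,"ty": 0,"tz": -0.037,"ax": 0,"ay": 0,"az": 0,"fingers": 0.03},{"tx": 0,"ty": 0,"tz": -0.037,"ax": 0,"ay": 0,"az": 0,"fingers": 0.03}]'

```text
time: 20.78
position: [0.4782, 0.0257, 0.0862]
tool_rot: [1.471, 1.033, -1.455]
ft_force: [-2.4, 0.2, 5.3]
finger_gap: 0.525
```

Emit:
move_arm --series '[{"tx": 0,"ty": 0,"tz": 0,"ax": 0,"ay": 0,"az": 0,"fingers": 0.055},{"tx": 0,"ty": 0,"tz": 0,"ax": 0,"ay": 0,"az": 0,"fingers": 0.07},{"tx": 0,"ty": 0,"tz": 0,"ax": 0,"ay": 0,"az": 0,"fingers": 0.08},{"tx": 0,"ty": 0,"tz": 0.02,"ax": 0,"ay": 0,"az": 0,"fingers": 0.08},{"tx": 0,"ty": 0,"tz": 0.05,"ax": 0,"ay": 0,"az": 0,"fingers": 0.08},{"tx": 0,"ty": 0,"tz": 0.1,"ax": 0,"ay": 0,"az": 0,"fingers": 0.08},{"tx": 0,"ty": 0,"tz": 0.15,"ax": 0,"ay": 0,"az": 0,"fingers": 0.08},{"tx": 0,"ty": 0.05,"tz": 0.17,"ax": 0,"ay": 0,"az": 0,"fingers": 0.08},{"tx": 0,"ty": 0.1,"tz": 0.17,"ax": 0,"ay": 0,"az": 0,"fingers": 0.08},{"tx": 0,"ty": 0.15,"tz": 0.17,"ax": 0,"ay": 0,"az": 0,"fingers": 0.08},{"tx": 0,"ty": 0.2,"tz": 0.17,"ax": 0,"ay": 0,"az": 0,"fingers": 0.08},{"tx": 0,"ty": 0.25,"tz": 0.17,"ax": 0,"ay": 0,"az": 0,"fingers": 0.08},{"tx": 0,"ty": 0.3,"tz": 0.17,"ax": 0,"ay": 0,"az": 0,"fingers": 0.08},{"tx": 0,"ty": 0.35,"tz": 0.17,"ax": 0,"ay": 0,"az": 0,"fingers": 0.08},{"tx": 0,"ty": 0.35,"tz": 0.17,"ax": 0,"ay": 0,"az": 0,"fingers": 0.08},{"tx": 0,"ty": 0.35,"tz": 0.17,"ax": 0,"ay": 0,"az": 0,"fingers": 0.08}]'

```text
time: 22.78
position: [0.4779, 0.3755, 0.2556]
tool_rot: [1.469, 1.033, -1.456]
ft_force: [0.1, -0.2, -0.9]
finger_gap: 0.937
```

```bash
python3 - <<'E'
from h import *
im,d,m=snap('scene'); t,dt,mt=snap('top')
cv2.imwrite('pics/s7.png',np.hstack([cv2.resize(im[80:320,150:390],(400,400)),cv2.resize(t[110:290,200:380],(400,400))])[...,::-1])
g={'oil':(.4776,.0255,.03,.115,.14),'tin':(.566,-.0065,.045,.058,.09),'sand':(.654,-.0385,.05,.05,.08),'tinB':(.408,.262,.045,.048,.07),'glue':(.59,-.297,.04,.12,.15),'off':(.419,-.27,.07,.04,.06)}
for n,P in(('top',cloud(mt,dt)),('scene',cloud(m,d))):
    P=P.reshape(-1,3)
    for k,(x,y,r,a,b) in g.items():
        Q=P[(np.hypot(P[:,0]-x,P[:,1]-y)<r)&(P[:,2]>a)&(P[:,2]<b)]
        if len(Q)>5:
            c,s,an=cv2.minAreaRect(Q[:,:2].astype(np.float32)); print(n,k,len(Q),np.round(c,4),np.round(s,4),'off',np.round((c[0]-x,c[1]-y),4),'z',np.median(Q[:,2]).round(4))
E
```

```text
top oil 113 [0.4769 0.0276] [0.0262 0.0247] off [-0.0007  0.0021] z 0.1237
top tin 455 [ 0.5648 -0.0053] [0.058  0.0587] off [-0.0012  0.0012] z 0.068
top sand 244 [ 0.6546 -0.0398] [0.0699 0.0229] off [ 0.0006 -0.0013] z 0.0597
top tinB 135 [0.408  0.2619] [0.0584 0.06  ] off [-0.     -0.0001] z 0.0549
top glue 33 [ 0.5904 -0.2957] [0.0145 0.0092] off [0.0004 0.0013] z 0.1281
top off 660 [ 0.419  -0.2698] [0.0428 0.0976] off [0.     0.0002] z 0.0457
scene oil 64 [0.478  0.0254] [0.0266 0.0276] off [ 0.0004 -0.0001] z 0.1238
scene tin 289 [ 0.5645 -0.0063] [0.0593 0.061 ] off [-0.0015  0.0002] z 0.068
scene sand 172 [ 0.6558 -0.0426] [0.0681 0.0248] off [ 0.0018 -0.0041] z 0.059
scene tinB 70 [0.4085 0.2603] [0.0584 0.0624] off [ 0.0005 -0.0017] z 0.0536
scene glue 26 [ 0.5939 -0.3012] [0.0124 0.008 ] off [ 0.0039 -0.0042] z 0.1285
scene off 383 [ 0.4203 -0.2711] [0.0423 0.0997] off [ 0.0013 -0.0011] z 0.0465
```

View pics/s7.png

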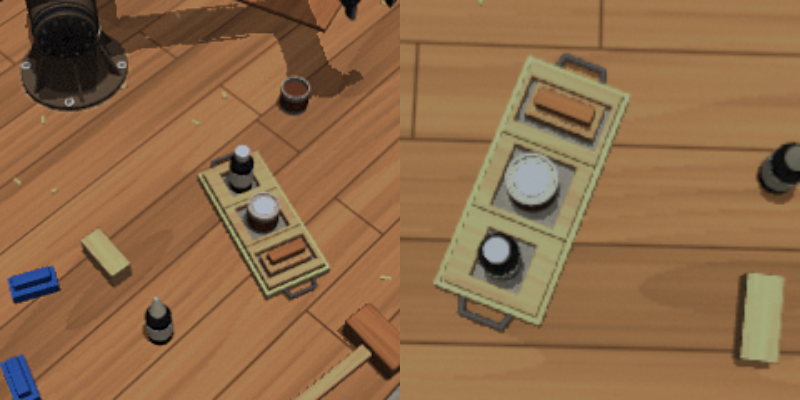

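All three pieces are seated and the look-alikes haven't moved, so I hand in.

```bash
python3 -c "
from plant import env
print(env.close_job())"
```

```text
the job is handed in; nothing more can be done
None
```

The sanding block is in the slot bay, the lidded wax tin in the wide bay and the flat-capped oil bottle in the small bay. Each was lowered until it touched the bay floor, then released. The job was handed in at about 23 s; no verdict was reported.

My last checks used both cameras:

| Piece | Measured height | Expected height | Distance from bay centre |
|---|---|---|---|
| Oil bottle (top of cap) | 0.124 m | 0.124 m | about 2 mm |
| Wax tin (lid) | 0.068 m | 0.067 m | about 2 mm |
| Sanding block (top of ridge) | 0.059–0.060 m | 0.060 m | 1–5 mm |

- **Look-alikes:** the open tin, glue bottle and offcut read within about 2 mm of their starting positions.
- **Robot:** the arm is clear of everything.
- **Disagreement:** the two cameras differ by 1–3 mm on the placed pieces and about 6 mm on the glue nozzle. The nozzle gap was there at the start too, and it is well inside the tolerances.
- **Failures:** no check failed. One move call was refused because I had left out its zero turn fields (`ax`, `ay`), and I resent it.

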